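# Correct the jar kit on the balance and record it

## Task

The kit tray on the balance should hold four amber jars with blue caps, but one jar is wrong: stand that one upright in the red reject tray and stand the right jar from the stock tray upright in the compartment it leaves free, setting both down gently and leaving all the other jars and pots in their places. Then record the kit with the green key on the balance: half-press it to its first stop and hold it there for a second, then press it fully down, and let it come up again.

Things in the scene. Friction and masses are not known exactly. Their poses are not given: they have to be found in the camera images.
- balance: White platform balance, fixed on the bench, 220 mm (its x) by 310 mm (its y), deck 55 mm high. Origin under its centre on the bench; its x points from its front (robot side) to its back, z up. The kit tray stands on its steel pan; the console with a display and the green key is at its +y end.
- kit_tray: Grey kit tray, fixed on the balance's pan, 178 by 178 mm, 20 mm high, 2 by 2 open compartments 81 mm square inside, centres 87 mm apart; walls and dividers 5 mm thick; compartment floors 70 mm and rims 85 mm above the bench. Origin under its centre, axes as the balance's
- cell0 (a point): Centre of the floor of the kit tray's front, -y side compartment (in the balance's frame); axes as the balance
- cell1 (a point): Centre of the floor of the kit tray's front, +y side compartment (in the balance's frame); axes as the balance
- cell2 (a point): Centre of the floor of the kit tray's back, -y side compartment (in the balance's frame); axes as the balance
- cell3 (a point): Centre of the floor of the kit tray's back, +y side compartment (in the balance's frame); axes as the balance
- kit_blue_a: One of the three correct jars of the kit (amber glass, blue cap), standing in a compartment of the kit tray; 44 mm diameter (cap 45 mm), 68 mm tall, cap on the top 18 mm, about 0.06 to 0.13 kg; origin at the centre of its underside, z up along the jar (round, so its yaw means nothing)
- kit_blue_b: One of the three correct jars of the kit (amber glass, blue cap), standing in a compartment of the kit tray; 44 mm diameter (cap 45 mm), 68 mm tall, cap on the top 18 mm, about 0.06 to 0.13 kg; origin at the centre of its underside, z up along the jar (round, so its yaw means nothing)
- kit_blue_c: One of the three correct jars of the kit (amber glass, blue cap), standing in a compartment of the kit tray; 44 mm diameter (cap 45 mm), 68 mm tall, cap on the top 18 mm, about 0.06 to 0.13 kg; origin at the centre of its underside, z up along the jar (round, so its yaw means nothing)
- kit_white: The wrong jar of the kit (amber glass, white cap), standing in a compartment of the kit tray; 44 mm diameter (cap 45 mm), 68 mm tall, cap on the top 18 mm, about 0.06 to 0.13 kg; origin at the centre of its underside, z up along the jar (round, so its yaw means nothing)
- stock_blue: The correct replacement: amber glass jar with blue cap, same as the kit's, standing in the stock tray; 44 mm diameter (cap 45 mm), 68 mm tall, cap on the top 18 mm, about 0.06 to 0.13 kg; origin at the centre of its underside, z up along the jar (round, so its yaw means nothing)
- stock_yellow: Stock jar of the wrong sort: amber glass, yellow cap, standing in the stock tray; 44 mm diameter (cap 45 mm), 68 mm tall, cap on the top 18 mm, about 0.06 to 0.13 kg; origin at the centre of its underside, z up along the jar (round, so its yaw means nothing)
- stock_pot: Squat white plastic pot with a blue cap, not part of this kit, standing in the stock tray; 56 mm diameter, 45 mm tall; origin at the centre of its underside, z up
- stock_tray: Bare aluminium stock tray on the bench, fixed, 260 mm (x) by 100 mm (y), 20 mm high, walls 5 mm, floor 5 mm thick (5 mm above the bench); three items stand in a row along its x, 80 mm apart; it may be on either side of the balance. Origin under its centre
- red_tray: Empty red plastic reject tray on the bench, fixed, 150 mm (x) by 130 mm (y), 25 mm high, walls 5 mm, floor 5 mm thick (5 mm above the bench); it may be on either side of the balance. Origin under its centre
- key_top (a point): Centre of the top of the balance's round green two-stage key (40 mm diameter), 81 mm above the bench and 26 mm above the deck when up, (-45, 96) mm from the balance's origin in its frame; moves with the key. Pressed straight down 8 mm to the first stop, 14 mm to the hard bottom; springs back up by itself
- key_first (a joint): Travel of the key's first stage, m: 0 up, 0.008 at the first stop; soft spring, 1 N rising to 3 N. The stop then holds until pushed with about 12 N
- key_second (a joint): Further travel of the key in its second stage, m: 0 until the first stop is overcome, 0.006 fully down; 12 N rising to 18 N

How it is judged:
On the way, in this order (a step that is already met when the one before it is completed fails the run):
1. the blue-capped stock jar stands released in the kit tray's free compartment (((horizontal distance between stock_blue and cell0 below 0.032 m and z of stock_blue in the frame of cell0 below 0.006 m) or (horizontal distance between stock_blue and cell1 below 0.032 m and z of stock_blue in the frame of cell1 below 0.006 m) or (horizontal distance between stock_blue and cell2 below 0.032 m and z of stock_blue in the frame of cell2 below 0.006 m) or (horizontal distance between stock_blue and cell3 below 0.032 m and z of stock_blue in the frame of cell3 below 0.006 m)) and angle between stock_blue's own z axis and vertical below 0.1 rad and linear speed of stock_blue below 0.02 m/s and contact force between the fingers and stock_blue below 0.1 N), for 0.2 s.
2. the key is held half-pressed, first stage down by more than 5 mm and second stage by less than 2 mm, for 0.3 s (all of step 1 and value of joint key_first above 0.005 m and value of joint key_second below 0.002 m), for 0.3 s.
3. the key is pressed fully (second stage down by more than 4 mm) (all of step 1 and value of joint key_second above 0.004 m), for 0.05 s.
At the end, for the whole second after the job is handed in: Blue stock jar upright (0.1 rad), at rest, within 32 mm of the centre and 6 mm of the floor of a kit compartment; white-capped jar upright, at rest on the red tray's floor; other jars and pot upright within 30 mm of their starts; key up (both stages under 2 mm) (((horizontal distance between stock_blue and cell0 below 0.032 m and z of stock_blue in the frame of cell0 below 0.006 m) or (horizontal distance between stock_blue and cell1 below 0.032 m and z of stock_blue in the frame of cell1 below 0.006 m) or (horizontal distance between stock_blue and cell2 below 0.032 m and z of stock_blue in the frame of cell2 below 0.006 m) or (horizontal distance between stock_blue and cell3 below 0.032 m and z of stock_blue in the frame of cell3 below 0.006 m)) and angle between each of stock_blue, kit_white, kit_blue_a, kit_blue_b, kit_blue_c, stock_yellow, stock_pot's own z axis and vertical below 0.1 rad and linear speed of each of stock_blue, kit_white below 0.02 m/s and x of kit_white in the frame of red_tray between -0.056 and 0.056 m and y of kit_white in the frame of red_tray between -0.046 and 0.046 m and height (world z) of kit_white below 0.011 m and value of joint each of key_first, key_second below 0.002 m and distance of each of kit_blue_a, kit_blue_b, kit_blue_c, stock_yellow, stock_pot from where it was at the start of the episode below 0.03 m); the robot touches nothing.
It fails at once if another jar or pot of the kit or the stock is taken away or knocked over (moved more than 40 mm or tilted more than 0.6 rad) (distance of any of kit_blue_a, kit_blue_b, kit_blue_c, stock_yellow, stock_pot from where it was at the start of the episode above 0.04 m or angle between any of kit_blue_a, kit_blue_b, kit_blue_c, stock_yellow, stock_pot's own z axis and vertical above 0.6 rad).
It fails at once if one of the two swapped jars is dropped (falls free faster than 0.9 m/s, some 40 mm) ((linear speed of kit_white above 0.9 m/s and contact force between the fingers and kit_white below 0.05 N) or (linear speed of stock_blue above 0.9 m/s and contact force between the fingers and stock_blue below 0.05 N)).
It also fails if it takes over 64 s, if anything falls off the work surface, if the arm or the gripper's body presses on something with over 40 N, if the wrist force passes 120 N, or if a joint passes its speed limit or range.

## Robot

A 6-joint arm with a two-finger parallel gripper is mounted at the origin on the work surface. World frame = base frame: x ahead of the robot, y to its left, z up, the work surface at z = 0. Lengths are in m, angles in rad, forces in N, time in s.
With the tool pointing down it reaches from about 0.425 to 0.95 m from the base axis. Payload 3.5 kg.
Tool frame: the origin (TCP) lies midway between the tips of the shut fingers; the grasp point (between the pads) lies 19 mm behind it; z points along the fingers, y is the direction in which the jaws open and shut (so a half turn about z gives the same grasp; the last joint's range is limited). The gripper opens to 85 mm and grips with 20 to 120 N. Pads are 22 mm wide; open, the fingers measure 114 mm over their backs; the gripper's body (76 mm by 85 mm) begins 54 mm behind the grasp point. The pads swing forward as they close: fully open they stand 13 mm farther back than shut.
Start: joints at [1.14, 0.286, 1.577, -0, 1.279, -0.15], TCP at [0.187, 0.649, 0.231] pointing down, gripper open.
Joint ranges: [-2.77, 2.77], [-0.9, 2.22], [0.21, 2.48], [-1.53, 4.67], [0.24, 2.81], [-2.84, 2.84]. Speed limits (rad/s): [2.79, 2.79, 3.14, 3.14, 3.14, 3.14].

## Interface

Orientations are given as a unit quaternion [x, y, z, w].
In Python, from plant import * gives the robot as it stands.
- The arm moves only by the shell command python3 -m jog 'ROWS' [FORCE]. ROWS is a JSON object of lists of equal length, an entry for each row: "travel": the shift along the world's x, y, z in mm, a list of three; "dr": the turn, a rotation vector about the world's x, y, z in degrees, a list of three; "jaw": the closure in counts, from 0 (fully open) to 255 (shut). In form: {"travel": [[x, y, z], ...], "dr": [[wx, wy, wz], ...], "jaw": [jaw, ...]}. A call has 1 to 5 rows; each row shifts and turns the commanded pose from where the row before left it; what a row does not reach is not made up. A row lasts 1/12 s, in which the tool goes at most 41.7 mm and 7.16 degrees, less where a joint would pass 70% of its speed; a pose out of reach is approached as far as the arm can. A call is refused whole if a number of a shift passes 41.7 or a number of a turn 7.16, either way. A call with a gripper value outside its range is refused whole. The fingers move at their own pace and stop on an object; FORCE is the grip in N (left out, the last holds). Time passes only in rows, so rows that do not move let the fingers close. It gives the time, the measured TCP pose, the force and the opening at its end, in the units of the state.
- get_state(): the state, without advancing time (a new reading comes with each control period).
- read_camera(name): name is "scene" or "top"; returns the picture (480x640x3 uint8, red, green, blue); there is no depth.
- camera_info(name): a dict with "K" (3x3 intrinsics, pixels), "R" (3x3) and "t" (3): a world point X has camera coordinates R X + t. Camera axes: x right, y down, z forward; pixel columns grow to the right and rows downward; lengths in m; the calibration is good to about 2 mm. A picture is of the moment at which its call begins. camera_info takes no time and is no camera call.
- sign_off(): hands the job in, once; it reports no verdict.
The state is a dict: "time": time; "qpos": joint angles; "dq": joint speeds; "joint_efforts": joint torques, N m; "eef_pos": TCP position; "tcp_rot": TCP orientation; "contact_force": force on the tool from outside, world axes, zero at the start; "wrist_torque": the same for the moment, N m; "opening": opening from 0.0 (shut) to 1.0 (fully open).
Only numpy, scipy, OpenCV 4.12 (cv2) and the standard library are available. Lean on these libraries where they do the work, as an engineer would, in place of code of your own. Each camera call takes 0.05 s, during which the arm holds its last target. There are 200 camera calls.

## Working session

There is one attempt and no reset: what is moved stays moved. The work goes in short steps, Python scripts to look and compute and a shell command to move; the robot and the scene stay as the last step left them, time stands still between calls to the robot, and variables do not carry over. Pictures are saved under pics/ and viewed, about 8 in all and at most 12, crops included, and the job is handed in when it is done.

```bash
mkdir -p pics; ls; cat > h.py <<'E'
from plant import *
import numpy as np, cv2
def snap(n,f,crop=None,s=1):
    im=read_camera(n)
    if crop: a,b,c,d=crop; im=im[b:d,a:c]
    im=cv2.resize(im,None,fx=s,fy=s,interpolation=cv2.INTER_CUBIC)
    cv2.imwrite('pics/'+f,im[:,:,::-1])
def ray(n,u,v,z):
    c=camera_info(n);K,R,t=map(np.array,(c['K'],c['R'],c['t']))
    C=-R.T@t; d=R.T@np.linalg.solve(K,[u,v,1]); return C+d*(z-C[2])/d[2]
def proj(n,X):
    c=camera_info(n);p=np.array(c['K'])@(np.array(c['R'])@X+c['t']);return p[:2]/p[2]
E
python3 - <<'E'
from h import *
snap('top','t0.png');snap('scene','s0.png')
print(get_state())
for n in('top','scene'):print(camera_info(n))
E
```

```text
pics
{'time': 0.1, 'qpos': array([ 1.14005087e+00,  2.87132685e-01,  1.57800506e+00, -1.60526825e-05,
        1.27861085e+00, -1.50009519e-01]), 'dq': array([-0.00097919, -0.00291748, -0.00412978,  0.00042541,  0.00364754,
       -0.00011527]), 'joint_efforts': array([ 6.81416750e-04, -4.07295406e+01, -2.93700725e+01, -1.67237140e-04,
        3.46690271e-03, -7.14260906e-06]), 'eef_pos': array([0.18675149, 0.64804192, 0.23006225]), 'tcp_rot': array([ 1.39905096e-01,  9.90164331e-01, -1.03504349e-03, -3.01276385e-04]), 'contact_force': array([0.32806544, 0.04598833, 0.99258253]), 'wrist_torque': array([4.45233382e-03, 3.96756953e-03, 1.53506002e-05]), 'opening': 0.9976617274201702}
{'K': array([[590.14667593,   0.        , 313.65820173],
       [  0.        , 590.14667593, 233.66147512],
       [  0.        ,   0.        ,   1.        ]]), 'R': array([[ 2.02660534e-03, -9.99846670e-01, -1.73933699e-02],
       [-9.94461137e-01, -1.87282850e-04, -1.05104768e-01],
       [ 1.05085395e-01,  1.75100363e-02, -9.94309036e-01]]), 't': array([0.01518525, 0.52876437, 1.41088871])}
{'K': array([[491.49977747,   0.        , 315.13055408],
       [  0.        , 491.49977747, 240.1445674 ],
       [  0.        ,   0.        ,   1.        ]]), 'R': array([[ 0.67490654,  0.73787609,  0.00632816],
       [ 0.49334562, -0.44483347, -0.74748463],
       [-0.54873606,  0.50760424, -0.66424896]]), 't': array([-0.3577961 , -0.21621518,  1.26777174])}
```

View pics/t0.png

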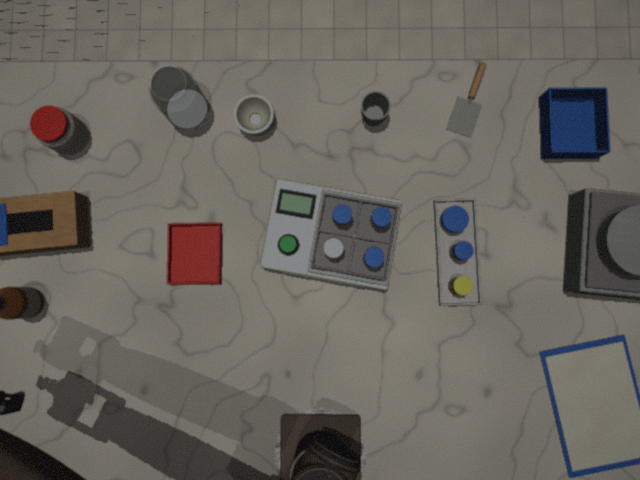

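View pics/s0.png

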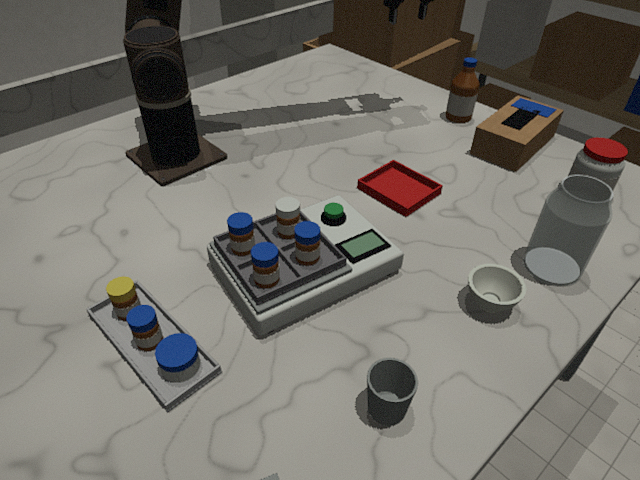

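The top view shows the white cap at (334,248) in the front +y cell, the stock jar with the blue cap at (462,252) between the pot (455,219) and the yellow cap (462,286), the red tray at (195,254) and the key at (288,244). I'll refine these with an enlarged crop and colour centroids.

```bash
python3 - <<'E'
from h import *
im=read_camera('top');h=cv2.cvtColor(im,cv2.COLOR_RGB2HSV)
def cen(name,lo,hi,box,z):
    a,b,c,d=box;m=cv2.inRange(h[b:d,a:c],lo,hi)
    n,l,s,ct=cv2.connectedComponentsWithStats(m)
    for i in range(1,n):
        if s[i,4]>60:
            u,v=ct[i]+[a,b];print(name,s[i,2:],(u.round(1),v.round(1)),ray('top',u,v,z).round(4))
cen('kitblue',(100,120,60),(125,255,255),(310,185,405,290),.138)
cen('white',(0,0,140),(180,50,255),(320,234,348,264),.138)
cen('stockblue',(100,120,60),(125,255,255),(430,238,485,268),.073)
cen('pot',(100,120,60),(125,255,255),(430,200,485,238),.050)
cen('yellow',(20,120,60),(35,255,255),(430,268,485,300),.073)
cen('key',(45,100,40),(80,255,255),(270,228,305,260),.081)
cen('red',(0,120,60),(10,255,255),(160,215,230,295),.025)
cv2.imwrite('pics/t1.png',cv2.resize(im[175:310,260:490],None,fx=3.4,fy=3.4,interpolation=cv2.INTER_CUBIC)[:,:,::-1])
E
```

```text
kitblue [ 19  19 292] (np.float64(342.0), np.float64(214.0)) [ 0.5617 -0.0501  0.138 ]
kitblue [ 19  20 299] (np.float64(381.1), np.float64(216.6)) [ 0.5557 -0.1381  0.138 ]
kitblue [ 20  20 303] (np.float64(373.8), np.float64(257.3)) [ 0.464  -0.1208  0.138 ]
stockblue [ 19  18 269] (np.float64(462.9), np.float64(250.4)) [ 0.4846 -0.3351  0.073 ]
pot [ 26  26 526] (np.float64(454.7), np.float64(218.7)) [ 0.5625 -0.3227  0.05  ]
yellow [ 19  18 284] (np.float64(461.8), np.float64(285.4)) [ 0.4028 -0.3305  0.073 ]
key [ 18  18 239] (np.float64(287.7), np.float64(243.8)) [0.4992 0.0756 0.081 ]
red [  54   62 3099] (np.float64(194.2), np.float64(253.2)) [0.4811 0.3077 0.025 ]
```

View pics/t1.png

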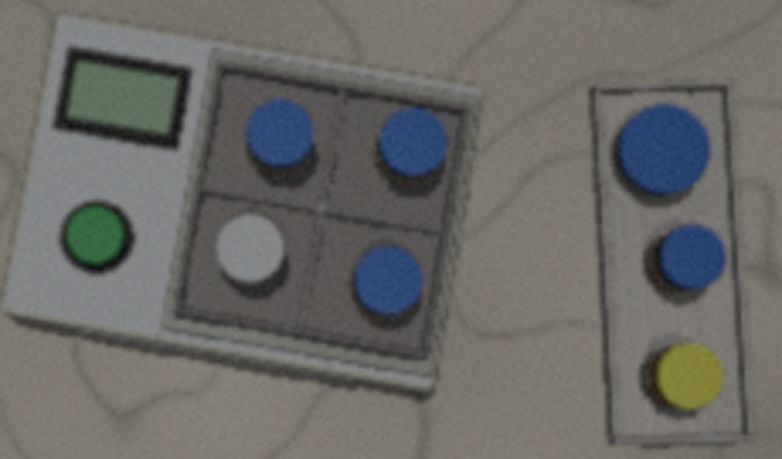

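```bash
python3 - <<'E'
from h import *
f=lambda x,y:(260+x/3.4,175+y/3.4)
print('white',ray('top',*f(250,248),.138).round(4))
c=[ray('top',*f(*p),.085)[:2] for p in[(213,68),(468,103),(430,358),(176,318)]]
print(np.round(c,4)); ctr=np.mean(c,0)
ax=(c[0]-c[3]+c[1]-c[2]);yaw=np.arctan2(ax[1],ax[0]);ay=(c[0]-c[1]+c[3]-c[2]);yaw2=np.arctan2(ay[1],ay[0])-np.pi/2
y=(yaw+yaw2)/2;print('ctr',ctr,np.degrees([yaw,yaw2]))
R=np.array([[np.cos(y),-np.sin(y)],[np.sin(y),np.cos(y)]])
print('cell1',ctr+R@[-.0435,.0435])
# from key: balance origin
k=ray('top',287.7,243.8,.081)[:2]
o=k-R@[-.045,.096];print('bal from key',o,'tray ctr in bal',R.T@(ctr-o))
for n,p in dict(a=(.5617,-.0501),b=(.5557,-.1381),c=(.464,-.1208),w=ray('top',*f(250,248),.138)[:2]).items():print(n,R.T@(np.array(p)-ctr))
# scene-view check
for n,p in dict(white=(.48,-.03,.138),stock=(.4846,-.3351,.073),key=(.4992,.0756,.081)).items():print(n,proj('scene',np.array(p)))
E
python3 -m jog '{"travel":[[41,-41,10],[41,-41,0],[41,-41,0],[41,-41,0],[41,-41,0]],"dr":[[0,0,-6],[0,0,-6],[0,0,-6],[0,0,-6],[0,0,-5]],"jaw":[0,0,0,0,0]}' 40
```

```text
white [ 0.4849 -0.0308  0.138 ]
[[ 0.6143 -0.0062]
 [ 0.5897 -0.1823]
 [ 0.4141 -0.1542]
 [ 0.4411  0.019 ]]
ctr [ 0.51483166 -0.08091121] [-8.69457396 -8.41563765]
cell1 [ 0.47828676 -0.03142414]
bal from key [ 0.52944112 -0.02594371] tray ctr in bal [-0.0062699  -0.05652921]
a [0.04176335 0.03744054]
b [ 0.04892104 -0.05047286]
c [-0.04433219 -0.0470067 ]
w [-0.03703748  0.04508174]
white [284.95331866 202.23835257]
stock [140.9761125  313.78641421]
key [332.92017804 207.93795103]
time: 0.57
eef_pos: [0.3346, 0.5001, 0.2381]
tcp_rot: [0.385, 0.923, -0.0, -0.0]
contact_force: [1.3, -0.1, -0.3]
opening: 0.998
```

```bash
python3 -m jog '{"travel":[[12,-39,0],[12,-39,0],[12,-39,0],[12,-39,0],[12,-39,0]],"dr":[[0,0,0],[0,0,0],[0,0,0],[0,0,0],[0,0,0]],"jaw":[0,0,0,0,0]}' | tail -4
python3 -m jog '{"travel":[[12,-39,0],[12,-39,0],[12,-39,0],[12,-39,0],[12,-39,0]],"dr":[[0,0,0],[0,0,0],[0,0,0],[0,0,0],[0,0,0]],"jaw":[0,0,0,0,0]}'| tail -4
python3 -m jog '{"travel":[[10,-39,0],[10,-39,0],[10,-39,0],[0,0,0],[0,0,0]],"dr":[[0,0,0],[0,0,0],[0,0,0],[0,0,0],[0,0,0]],"jaw":[0,0,0,0,0]}'
```

```text
eef_pos: [0.3939, 0.3047, 0.2381]
tcp_rot: [0.383, 0.924, -0.0, -0.0]
contact_force: [0.7, 0.1, -1.2]
opening: 1.003
eef_pos: [0.4538, 0.1098, 0.2383]
tcp_rot: [0.383, 0.924, 0.0, 0.0]
contact_force: [-0.3, 0.1, -0.6]
opening: 1.0
time: 1.82
eef_pos: [0.484, -0.0072, 0.2381]
tcp_rot: [0.385, 0.923, 0.0, -0.0]
contact_force: [-0.2, 0.3, 0.2]
opening: 1.0
```

Tracking is accurate. Now to (0.485, -0.031), down to z 0.104.

```bash
python3 -m jog '{"travel":[[1,-24,0],[0,0,-40],[0,0,-30],[0,0,-10],[0,0,0]],"dr":[[0,0,0],[0,0,0],[0,0,0],[0,0,0],[0,0,0]],"jaw":[0,0,0,0,0]}'
python3 - <<'E'
from h import *
snap('scene','s1.png',(200,120,380,270),4)
E
```

```text
time: 2.23
eef_pos: [0.4822, -0.0275, 0.1549]
tcp_rot: [0.383, 0.924, -0.0, -0.004]
contact_force: [-1.6, 0.1, 0.5]
opening: 0.999
```

View pics/s1.png

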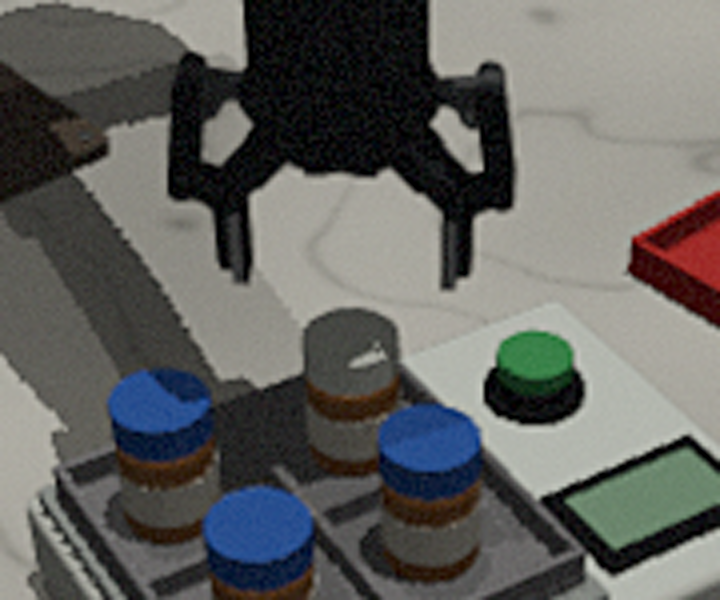

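The scene view shows the open fingers (crop x 237 and 452, mid 345) straddling the white cap (350, 340), clear of the neighbours. Descend.

```bash
python3 -m jog '{"travel":[[3,-3,0],[0,0,-20],[0,0,-20],[0,0,-10],[0,0,0]],"dr":[[0,0,0],[0,0,0],[0,0,0],[0,0,0],[0,0,0]],"jaw":[0,0,0,0,0]}'

```

```text
time: 2.7
eef_pos: [0.4875, -0.032, 0.1077]
tcp_rot: [0.383, 0.924, -0.0, -0.001]
contact_force: [0.5, 0.7, 0.7]
opening: 0.994
```

```bash
python3 -m jog '{"travel":[[-3,1,-3],[0,0,0],[0,0,0],[0,0,0],[0,0,0]],"dr":[[0,0,0],[0,0,0],[0,0,0],[0,0,0],[0,0,0]],"jaw":[0,120,255,255,255]}' 40
python3 -m jog '{"travel":[[0,0,0],[0,0,0],[0,0,0],[0,0,0],[0,0,0]],"dr":[[0,0,0],[0,0,0],[0,0,0],[0,0,0],[0,0,0]],"jaw":[255,255,255,255,255]}' 40

```

```text
time: 3.12
eef_pos: [0.4858, -0.0315, 0.1067]
tcp_rot: [0.383, 0.924, 0.0, 0.001]
contact_force: [-0.1, 0.9, 1.6]
opening: 0.515
time: 3.53
eef_pos: [0.4858, -0.0315, 0.1066]
tcp_rot: [0.383, 0.924, 0.0, 0.001]
contact_force: [-0.5, 1.2, 5.7]
opening: 0.514
```

```bash
python3 -m jog '{"travel":[[0,0,8],[0,0,20],[0,0,30],[0,0,30],[0,0,8]],"dr":[[0,0,0],[0,0,0],[0,0,0],[0,0,0],[0,0,0]],"jaw":[255,255,255,255,255]}'
python3 -m jog '{"travel":[[0,10,0],[0,25,0],[0,35,0],[0,38,0],[0,38,0]],"dr":[[0,0,0],[0,0,0],[0,0,0],[0,0,0],[0,0,0]],"jaw":[255,255,255,255,255]}'
python3 -m jog '{"travel":[[-2,38,0],[-2,38,0],[0,38,0],[0,38,0],[0,22,0]],"dr":[[0,0,0],[0,0,0],[0,0,0],[0,0,0],[0,0,0]],"jaw":[255,255,255,255,255]}'
python3 -m jog '{"travel":[[0,16,0],[0,4,0],[0,0,-10],[0,0,-20],[0,0,-20]],"dr":[[0,0,0],[0,0,0],[0,0,0],[0,0,0],[0,0,0]],"jaw":[255,255,255,255,255]}'
python3 - <<'E'
from h import *
snap('scene','s2.png',(300,60,500,230),4)
E
```

```text
time: 3.95
eef_pos: [0.487, -0.0319, 0.2062]
tcp_rot: [0.383, 0.924, 0.0, 0.004]
contact_force: [1.8, 0.1, -1.5]
opening: 0.514
time: 4.37
eef_pos: [0.483, 0.1164, 0.1986]
tcp_rot: [0.384, 0.923, -0.001, -0.002]
contact_force: [0.2, 0.9, -0.9]
opening: 0.514
time: 4.78
eef_pos: [0.4784, 0.2921, 0.1983]
tcp_rot: [0.382, 0.924, -0.001, -0.002]
contact_force: [0.5, -1.1, -0.4]
opening: 0.512
time: 5.2
eef_pos: [0.4806, 0.3077, 0.1498]
tcp_rot: [0.384, 0.923, -0.0, 0.0]
contact_force: [0.0, -0.1, -2.4]
opening: 0.519
```

View pics/s2.png

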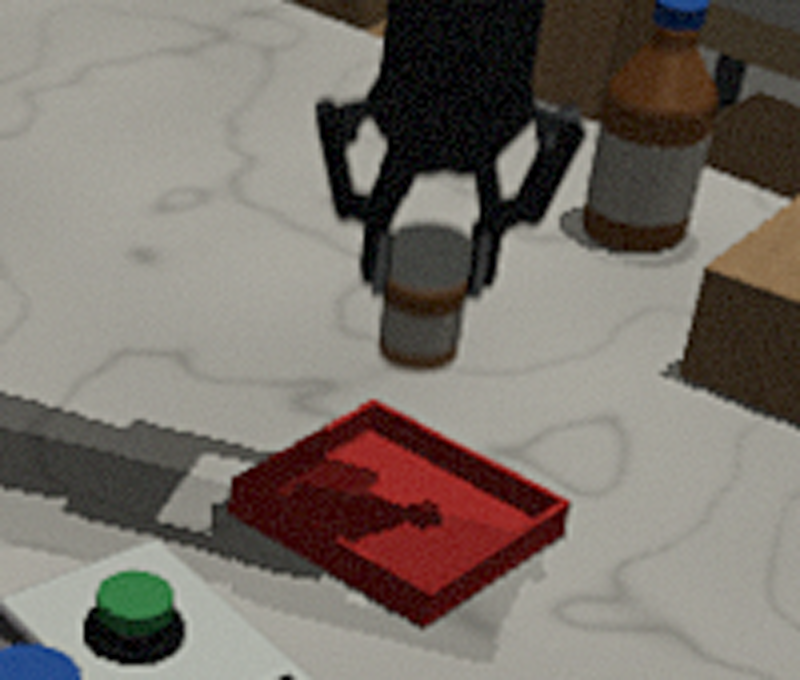

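The jar is held upright (crop 420,295), and the red tray below is empty (centre 400,510). Lower it, slowly at the end.

```bash
python3 -m jog '{"travel":[[0,0,-25],[0,0,-25],[0,0,-25],[0,0,-15],[0,0,-8]],"dr":[[0,0,0],[0,0,0],[0,0,0],[0,0,0],[0,0,0]],"jaw":[255,255,255,255,255]}'
python3 -m jog '{"travel":[[0,0,-1],[0,0,0],[0,0,0],[0,0,0],[0,0,0]],"dr":[[0,0,0],[0,0,0],[0,0,0],[0,0,0],[0,0,0]],"jaw":[255,255,255,255,255]}'
```

```text
time: 5.67
eef_pos: [0.4784, 0.3064, 0.0496]
tcp_rot: [0.384, 0.923, -0.003, -0.002]
contact_force: [-0.0, -0.0, -1.7]
opening: 0.516
time: 6.08
eef_pos: [0.4819, 0.309, 0.0539]
tcp_rot: [0.383, 0.924, 0.001, 0.001]
contact_force: [0.6, -0.7, -0.9]
opening: 0.513
```

```bash
python3 -m jog '{"travel":[[0,0,-3],[0,0,-3],[0,0,-3],[0,0,-1],[0,0,0]],"dr":[[0,0,0],[0,0,0],[0,0,0],[0,0,0],[0,0,0]],"jaw":[255,255,255,255,255]}'
python3 -m jog '{"travel":[[0,0,-1],[0,0,-1],[0,0,0],[0,0,0],[0,0,0]],"dr":[[0,0,0],[0,0,0],[0,0,0],[0,0,0],[0,0,0]],"jaw":[255,255,255,255,255]}'
```

```text
time: 6.5
eef_pos: [0.4806, 0.3086, 0.042]
tcp_rot: [0.383, 0.924, -0.0, -0.0]
contact_force: [0.3, -0.6, -0.7]
opening: 0.508
time: 6.92
eef_pos: [0.4811, 0.3087, 0.0416]
tcp_rot: [0.383, 0.924, -0.0, -0.0]
contact_force: [-1.3, -1.1, 5.2]
opening: 0.511
```

Touchdown (5 N). Release and rise.

```bash
python3 -m jog '{"travel":[[0,0,0],[0,0,0],[0,0,0],[0,0,0],[0,0,0]],"dr":[[0,0,0],[0,0,0],[0,0,0],[0,0,0],[0,0,0]],"jaw":[100,60,0,0,0]}'
python3 -m jog '{"travel":[[0,0,0],[0,0,10],[0,0,30],[0,0,40],[0,0,40]],"dr":[[0,0,0],[0,0,0],[0,0,0],[0,0,0],[0,0,0]],"jaw":[0,0,0,0,0]}'
python3 -m jog '{"travel":[[0,0,40],[0,-15,30],[0,-30,0],[0,-40,0],[0,-40,0]],"dr":[[0,0,0],[0,0,0],[0,0,0],[0,0,0],[0,0,0]],"jaw":[0,0,0,0,0]}'
python3 -m jog '{"travel":[[0,-40,0],[0,-40,0],[0,-40,0],[0,-40,0],[0,-40,0]],"dr":[[0,0,0],[0,0,0],[0,0,0],[0,0,0],[0,0,0]],"jaw":[0,0,0,0,0]}'
python3 -m jog '{"travel":[[0,-40,0],[0,-40,0],[0,-40,0],[0,-40,0],[0,-40,0]],"dr":[[0,0,0],[0,0,0],[0,0,0],[0,0,0],[0,0,0]],"jaw":[0,0,0,0,0]}'
python3 -m jog '{"travel":[[0,-40,0],[0,-40,0],[0,-20,0],[0,0,0],[0,0,0]],"dr":[[0,0,0],[0,0,0],[0,0,0],[0,0,0],[0,0,0]],"jaw":[0,0,0,0,0]}'
```

```text
time: 7.33
eef_pos: [0.4809, 0.3087, 0.0402]
tcp_rot: [0.383, 0.924, -0.0, -0.0]
contact_force: [0.0, -0.1, 0.1]
opening: 0.999
time: 7.75
eef_pos: [0.4799, 0.3082, 0.1612]
tcp_rot: [0.383, 0.924, -0.001, -0.001]
contact_force: [1.2, 0.7, 0.1]
opening: 1.002
time: 8.17
eef_pos: [0.481, 0.183, 0.2325]
tcp_rot: [0.382, 0.924, 0.001, 0.001]
contact_force: [0.7, -1.0, -0.1]
opening: 1.006
time: 8.58
eef_pos: [0.4805, -0.0181, 0.2315]
tcp_rot: [0.383, 0.924, 0.0, 0.001]
contact_force: [-0.4, 0.1, 0.1]
opening: 1.001
time: 9.0
eef_pos: [0.4805, -0.2183, 0.2314]
tcp_rot: [0.384, 0.924, -0.0, 0.001]
contact_force: [1.7, 0.4, 0.0]
opening: 0.999
time: 9.42
eef_pos: [0.4805, -0.3172, 0.2307]
tcp_rot: [0.384, 0.923, 0.0, -0.0]
contact_force: [0.5, 0.1, -0.1]
opening: 1.002
```

```bash
python3 -m jog '{"travel":[[4,-18,0],[0,0,-35],[0,0,-40],[0,0,-40],[0,0,-25]],"dr":[[0,0,0],[0,0,0],[0,0,0],[0,0,0],[0,0,0]],"jaw":[0,0,0,0,0]}'
python3 -m jog '{"travel":[[0,0,0],[0,0,0]],"dr":[[0,0,0],[0,0,0]],"jaw":[0,0]}'
python3 - <<'E'
from h import *
snap('scene','s3.png',(60,200,260,350),4)
E
```

```text
time: 9.83
eef_pos: [0.4835, -0.331, 0.0868]
tcp_rot: [0.383, 0.924, 0.001, -0.002]
contact_force: [-1.0, 0.3, -1.1]
opening: 0.998
time: 10.0
eef_pos: [0.4845, -0.3323, 0.0895]
tcp_rot: [0.383, 0.924, 0.001, -0.002]
contact_force: [-0.1, -0.4, 1.7]
opening: 1.002
```

View pics/s3.png

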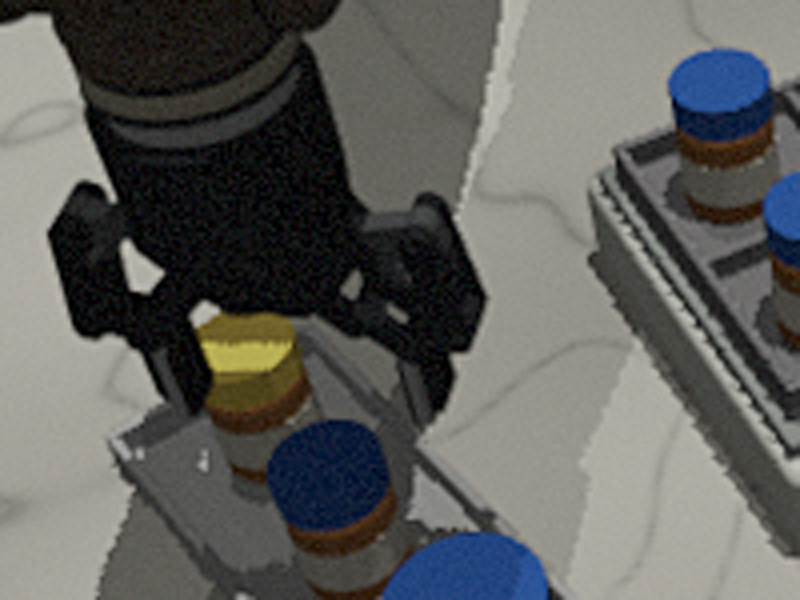

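Fingertips (crop 195,400 and 430,415) straddle the blue stock cap (330,460), clear of the yellow jar and the pot. Descend and grip.

```bash
python3 -m jog '{"travel":[[0,-2,-20],[0,0,-18],[0,0,-8],[0,0,0],[0,0,0]],"dr":[[0,0,0],[0,0,0],[0,0,0],[0,0,0],[0,0,0]],"jaw":[0,0,0,0,0]}'
python3 -m jog '{"travel":[[0,0,0],[0,0,0],[0,0,0],[0,0,0],[0,0,0]],"dr":[[0,0,0],[0,0,0],[0,0,0],[0,0,0],[0,0,0]],"jaw":[100,255,255,255,255]}' 40
python3 -m jog '{"travel":[[0,0,0],[0,0,0],[0,0,0]],"dr":[[0,0,0],[0,0,0],[0,0,0]],"jaw":[255,255,255]}'
```

```text
time: 10.47
eef_pos: [0.4859, -0.3369, 0.0463]
tcp_rot: [0.383, 0.924, -0.0, 0.001]
contact_force: [-0.5, -1.0, -0.0]
opening: 0.999
time: 10.88
eef_pos: [0.4855, -0.3369, 0.0457]
tcp_rot: [0.383, 0.924, -0.0, 0.001]
contact_force: [0.0, 2.0, 4.9]
opening: 0.509
time: 11.13
eef_pos: [0.4856, -0.3369, 0.0457]
tcp_rot: [0.383, 0.924, -0.0, 0.001]
contact_force: [-0.4, 1.8, 5.7]
opening: 0.511
```

```bash
python3 -m jog '{"travel":[[0,0,8],[0,0,20],[0,0,35],[0,0,38],[0,0,38]],"dr":[[0,0,0],[0,0,0],[0,0,0],[0,0,0],[0,0,0]],"jaw":[255,255,255,255,255]}'
python3 -m jog '{"travel":[[0,0,30],[0,0,15],[0,10,0],[0,25,0],[0,35,0]],"dr":[[0,0,0],[0,0,0],[0,0,0],[0,0,0],[0,0,0]],"jaw":[255,255,255,255,255]}'
python3 -m jog '{"travel":[[0,38,0],[-2,38,0],[-2,38,0],[-2,38,0],[-2,35,0]],"dr":[[0,0,0],[0,0,0],[0,0,0],[0,0,0],[0,0,0]],"jaw":[255,255,255,255,255]}'
python3 -m jog '{"travel":[[0,25,0],[0,12,0],[0,3,0],[0,0,0],[0,0,0]],"dr":[[0,0,0],[0,0,0],[0,0,0],[0,0,0],[0,0,0]],"jaw":[255,255,255,255,255]}'
```

```text
time: 11.55
eef_pos: [0.4839, -0.3355, 0.1836]
tcp_rot: [0.383, 0.924, 0.001, -0.002]
contact_force: [0.3, 0.3, -1.0]
opening: 0.511
time: 11.97
eef_pos: [0.4838, -0.2661, 0.2265]
tcp_rot: [0.385, 0.923, 0.0, -0.001]
contact_force: [-0.0, 0.2, -1.8]
opening: 0.511
time: 12.38
eef_pos: [0.4748, -0.0763, 0.2257]
tcp_rot: [0.383, 0.924, 0.0, -0.002]
contact_force: [1.6, 0.5, -1.6]
opening: 0.511
time: 12.8
eef_pos: [0.4767, -0.0399, 0.2276]
tcp_rot: [0.384, 0.924, -0.0, -0.001]
contact_force: [-0.1, -0.8, -1.0]
opening: 0.513
```

```bash
python3 -m jog '{"travel":[[1,0,-25],[0,0,-30],[0,0,-25],[0,0,-10],[0,0,-5]],"dr":[[0,0,0],[0,0,0],[0,0,0],[0,0,0],[0,0,0]],"jaw":[255,255,255,255,255]}'
python3 -m jog '{"travel":[[0,0,-4],[0,0,0],[0,0,0]],"dr":[[0,0,0],[0,0,0],[0,0,0]],"jaw":[255,255,255]}'
python3 - <<'E'
from h import *
snap('scene','s4.png',(200,120,380,270),4)
E
```

```text
time: 13.22
eef_pos: [0.4766, -0.0401, 0.131]
tcp_rot: [0.384, 0.923, -0.0, -0.002]
contact_force: [0.0, -0.4, -1.4]
opening: 0.512
time: 13.47
eef_pos: [0.479, -0.0399, 0.1308]
tcp_rot: [0.384, 0.924, 0.0, 0.001]
contact_force: [-0.2, 0.1, -1.4]
opening: 0.513
```

View pics/s4.png

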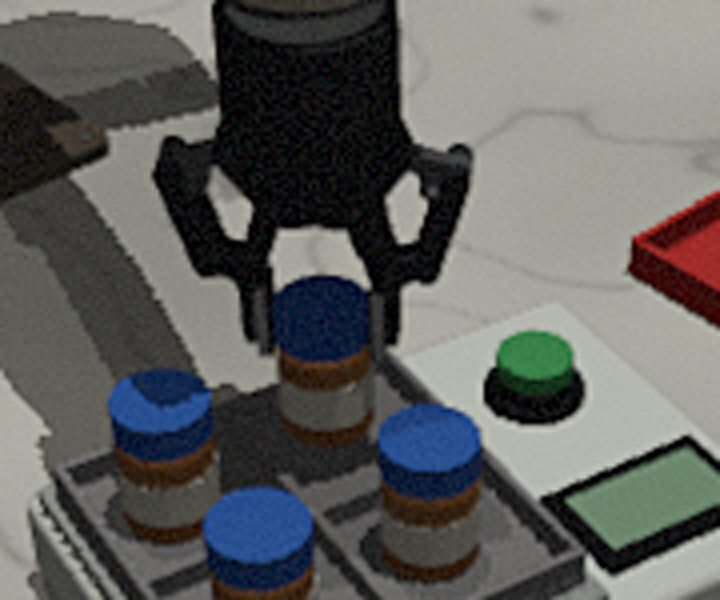

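The stock jar (crop 325,360) hangs upright over the free front +y cell, clear of both neighbours. Lower it gently for the last 20 mm.

```bash
python3 -m jog '{"travel":[[0,0,-6],[0,0,-6],[0,0,-4],[0,0,-2],[0,0,0]],"dr":[[0,0,0],[0,0,0],[0,0,0],[0,0,0],[0,0,0]],"jaw":[255,255,255,255,255]}'
python3 -m jog '{"travel":[[0,0,-1],[0,0,-1],[0,0,-1],[0,0,0],[0,0,0]],"dr":[[0,0,0],[0,0,0],[0,0,0],[0,0,0],[0,0,0]],"jaw":[255,255,255,255,255]}'
```

```text
time: 13.93
eef_pos: [0.4777, -0.0392, 0.1111]
tcp_rot: [0.383, 0.924, -0.0, -0.0]
contact_force: [-1.1, 0.2, -1.2]
opening: 0.512
time: 14.35
eef_pos: [0.4785, -0.0396, 0.1107]
tcp_rot: [0.383, 0.924, -0.0, 0.0]
contact_force: [-4.4, 1.4, 10.2]
opening: 0.511
```

```bash
python3 -m jog '{"travel":[[0,0,0],[0,0,0],[0,0,0],[0,0,0],[0,0,0]],"dr":[[0,0,0],[0,0,0],[0,0,0],[0,0,0],[0,0,0]],"jaw":[100,60,0,0,0]}'
python3 -m jog '{"travel":[[0,0,0],[0,0,10],[0,0,25],[0,0,35],[0,0,35]],"dr":[[0,0,0],[0,0,0],[0,0,0],[0,0,0],[0,0,0]],"jaw":[0,0,0,0,0]}'
python3 -m jog '{"travel":[[0,10,0],[5,30,0],[5,35,0],[6,30,0],[5,15,0]],"dr":[[0,0,6],[0,0,6],[0,0,7],[0,0,6],[0,0,6]],"jaw":[0,100,255,255,255]}'
python3 -m jog '{"travel":[[0,0,0],[0,0,0],[0,0,0],[0,0,0],[0,0,0]],"dr":[[0,0,6],[0,0,0],[0,0,0],[0,0,0],[0,0,0]],"jaw":[255,255,255,255,255]}'
python3 - <<'E'
from h import *
snap('scene','s5.png',(200,100,450,280),3.2)
E
```

```text
time: 14.77
eef_pos: [0.4777, -0.0393, 0.1081]
tcp_rot: [0.383, 0.924, -0.0, -0.0]
contact_force: [-0.4, 0.2, -0.4]
opening: 1.0
time: 15.18
eef_pos: [0.4771, -0.0391, 0.2143]
tcp_rot: [0.383, 0.924, -0.0, -0.001]
contact_force: [1.0, -0.7, 0.5]
opening: 0.998
time: 15.6
eef_pos: [0.4989, 0.0833, 0.2144]
tcp_rot: [0.119, 0.993, 0.001, 0.001]
contact_force: [-0.3, 1.1, 0.3]
opening: 0.454
time: 16.02
eef_pos: [0.4989, 0.0801, 0.2136]
tcp_rot: [0.072, 0.997, -0.0, 0.0]
contact_force: [0.7, 1.1, 0.3]
opening: -0.0
```

View pics/s5.png

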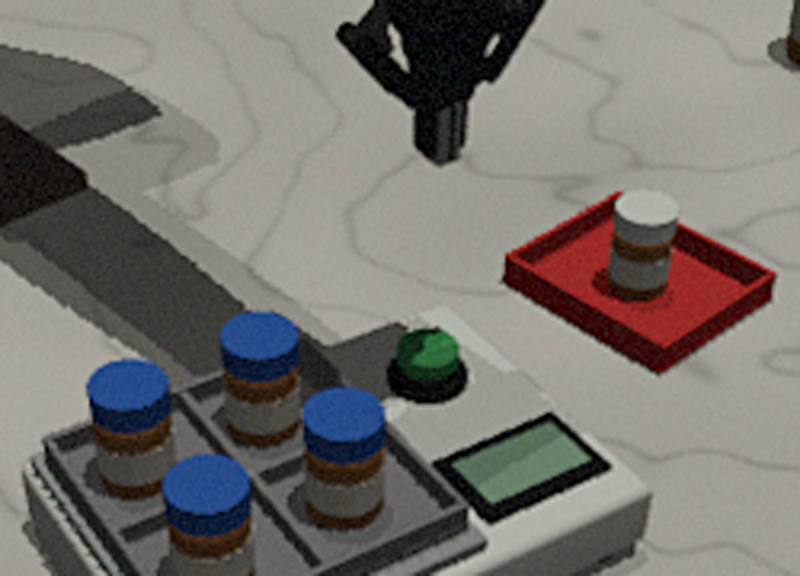

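The white jar stands in the red tray (crop 643,245), the stock jar in cell1 (260,380), and the closed fingertips (440,155) are above the key (428,345). Approach the key to 5 mm above.

```bash
python3 -m jog '{"travel":[[0,0,-30],[0,0,-35],[0,0,-30],[0,0,-20],[0,0,-10]],"dr":[[0,0,0],[0,0,0],[0,0,0],[0,0,0],[0,0,0]],"jaw":[255,255,255,255,255]}'
python3 -m jog '{"travel":[[0,0,-3],[0,0,0],[0,0,0],[0,0,0]],"dr":[[0,0,0],[0,0,0],[0,0,0],[0,0,0]],"jaw":[255,255,255,255]}'
python3 -m jog '{"travel":[[0,0,-2],[0,0,-2],[0,0,0],[0,0,0],[0,0,0]],"dr":[[0,0,0],[0,0,0],[0,0,0],[0,0,0],[0,0,0]],"jaw":[255,255,255,255,255]}'
```

```text
time: 16.48
eef_pos: [0.4966, 0.0802, 0.085]
tcp_rot: [0.071, 0.997, -0.0, -0.003]
contact_force: [0.6, -0.0, 0.7]
opening: -0.002
time: 16.82
eef_pos: [0.5005, 0.0805, 0.0874]
tcp_rot: [0.071, 0.997, 0.0, 0.002]
contact_force: [-1.0, 0.7, 0.8]
opening: -0.001
time: 17.23
eef_pos: [0.4989, 0.0807, 0.0815]
tcp_rot: [0.07, 0.998, -0.0, 0.0]
contact_force: [0.1, -0.1, -0.1]
opening: 0.003
```

```bash
python3 -m jog '{"travel":[[0,0,-2],[0,0,-2],[0,0,-2],[0,0,-1],[0,0,0]],"dr":[[0,0,0],[0,0,0],[0,0,0],[0,0,0],[0,0,0]],"jaw":[255,255,255,255,255]}'
python3 -m jog '{"travel":[[0,0,0],[0,0,0]],"dr":[[0,0,0],[0,0,0]],"jaw":[255,255]}'
```

```text
time: 17.65
eef_pos: [0.4992, 0.0807, 0.0745]
tcp_rot: [0.071, 0.998, 0.0, 0.0]
contact_force: [0.3, 0.9, 2.6]
opening: -0.002
time: 17.82
eef_pos: [0.4992, 0.0807, 0.0746]
tcp_rot: [0.071, 0.998, 0.0, 0.0]
contact_force: [-0.4, 0.2, 2.7]
opening: 0.001
```

Depth 6.5 mm, 2.7 N: near the first stop. One more mm, then hold for over a second.

```bash
python3 -m jog '{"travel":[[0,0,-1],[0,0,0],[0,0,0],[0,0,0],[0,0,0]],"dr":[[0,0,0],[0,0,0],[0,0,0],[0,0,0],[0,0,0]],"jaw":[255,255,255,255,255]}'
python3 -m jog '{"travel":[[0,0,0],[0,0,0],[0,0,0],[0,0,0],[0,0,0]],"dr":[[0,0,0],[0,0,0],[0,0,0],[0,0,0],[0,0,0]],"jaw":[255,255,255,255,255]}'
python3 -m jog '{"travel":[[0,0,0],[0,0,0],[0,0,0],[0,0,0],[0,0,0]],"dr":[[0,0,0],[0,0,0],[0,0,0],[0,0,0],[0,0,0]],"jaw":[255,255,255,255,255]}'
python3 -m jog '{"travel":[[0,0,0],[0,0,0],[0,0,0],[0,0,0],[0,0,0]],"dr":[[0,0,0],[0,0,0],[0,0,0],[0,0,0],[0,0,0]],"jaw":[255,255,255,255,255]}'
```

```text
time: 18.23
eef_pos: [0.4992, 0.0807, 0.0736]
tcp_rot: [0.071, 0.998, 0.0, 0.0]
contact_force: [1.2, 0.6, 1.8]
opening: 0.003
time: 18.65
eef_pos: [0.4991, 0.0807, 0.0735]
tcp_rot: [0.071, 0.998, 0.0, 0.0]
contact_force: [1.2, 0.8, 2.9]
opening: 0.002
time: 19.07
eef_pos: [0.4991, 0.0807, 0.0735]
tcp_rot: [0.071, 0.998, 0.0, 0.0]
contact_force: [2.3, 1.3, 2.5]
opening: -0.001
time: 19.48
eef_pos: [0.4991, 0.0807, 0.0735]
tcp_rot: [0.071, 0.998, -0.0, 0.0]
contact_force: [2.1, 0.5, 3.0]
opening: -0.0
```

Held for more than a second. Now the full press.

```bash
python3 -m jog '{"travel":[[0,0,-3],[0,0,-2],[0,0,-1],[0,0,0],[0,0,0]],"dr":[[0,0,0],[0,0,0],[0,0,0],[0,0,0],[0,0,0]],"jaw":[255,255,255,255,255]}'
python3 -m jog '{"travel":[[0,0,-1],[0,0,-0.5],[0,0,0],[0,0,0],[0,0,0]],"dr":[[0,0,0],[0,0,0],[0,0,0],[0,0,0],[0,0,0]],"jaw":[255,255,255,255,255]}'
```

```text
time: 19.9
eef_pos: [0.4992, 0.0807, 0.0695]
tcp_rot: [0.07, 0.998, -0.0, -0.001]
contact_force: [-3.4, 0.4, 15.0]
opening: -0.003
time: 20.32
eef_pos: [0.4992, 0.0807, 0.0682]
tcp_rot: [0.07, 0.998, -0.0, -0.001]
contact_force: [-4.2, 0.2, 16.2]
opening: 0.003
```

```bash
python3 -m jog '{"travel":[[0,0,-1],[0,0,-1],[0,0,0],[0,0,0],[0,0,0]],"dr":[[0,0,0],[0,0,0],[0,0,0],[0,0,0],[0,0,0]],"jaw":[255,255,255,255,255]}'
```

```text
time: 20.73
eef_pos: [0.4993, 0.0807, 0.0667]
tcp_rot: [0.07, 0.998, -0.0, -0.001]
contact_force: [-3.9, 1.1, 17.9]
opening: 0.003
```

Bottom reached (z 66.7 mm, 17.9 N). Rise clear, move toward +y and back out of the way, and check.

```bash
python3 -m jog '{"travel":[[0,0,3],[0,0,8],[0,0,20],[0,0,30],[0,0,35]],"dr":[[0,0,0],[0,0,0],[0,0,0],[0,0,0],[0,0,0]],"jaw":[255,255,255,255,255]}'
python3 -m jog '{"travel":[[0,0,35],[0,0,20],[0,20,0],[0,35,0],[0,38,0]],"dr":[[0,0,0],[0,0,0],[0,0,0],[0,0,0],[0,0,0]],"jaw":[255,255,255,255,255]}'
python3 -m jog '{"travel":[[0,35,0],[0,15,0],[0,0,0],[0,0,0],[0,0,0]],"dr":[[0,0,0],[0,0,0],[0,0,0],[0,0,0],[0,0,0]],"jaw":[255,255,255,255,255]}'
python3 - <<'E'
from h import *
im=read_camera('top')
cv2.imwrite('pics/t2.png',cv2.resize(im[170:320,150:490],None,fx=2.3,fy=2.3,interpolation=cv2.INTER_CUBIC)[:,:,::-1])
snap('scene','s6.png',(60,120,460,420),2)
h=cv2.cvtColor(im,cv2.COLOR_RGB2HSV)
m=cv2.inRange(h,(100,120,60),(125,255,255));n,l,s,ct=cv2.connectedComponentsWithStats(m)
for i in range(1,n):
    if s[i,4]>60 and 310<ct[i][0]<490 and 190<ct[i][1]<290:print(s[i,2:],ct[i].round(1),ray('top',*ct[i],.138 if ct[i][0]<410 else .05).round(4))
E
```

```text
time: 21.15
eef_pos: [0.4954, 0.0806, 0.1573]
tcp_rot: [0.07, 0.998, -0.0, -0.005]
contact_force: [0.3, -0.6, -0.8]
opening: -0.0
time: 21.57
eef_pos: [0.4978, 0.1734, 0.2141]
tcp_rot: [0.072, 0.997, -0.001, -0.002]
contact_force: [1.2, -0.7, -0.7]
opening: 0.002
time: 21.98
eef_pos: [0.4981, 0.2228, 0.2137]
tcp_rot: [0.071, 0.998, -0.001, -0.001]
contact_force: [0.0, -0.9, 0.4]
opening: -0.0
[ 19  19 294] [342.  214.1] [ 0.5616 -0.05    0.138 ]
[ 19  20 303] [381.1 216.6] [ 0.5558 -0.1382  0.138 ]
[ 26  26 530] [454.6 218.8] [ 0.5623 -0.3225  0.05  ]
[ 19  20 297] [337.6 251. ] [ 0.4781 -0.0398  0.138 ]
[ 20  20 304] [373.7 257.3] [ 0.464  -0.1207  0.138 ]
```

View pics/s6.png

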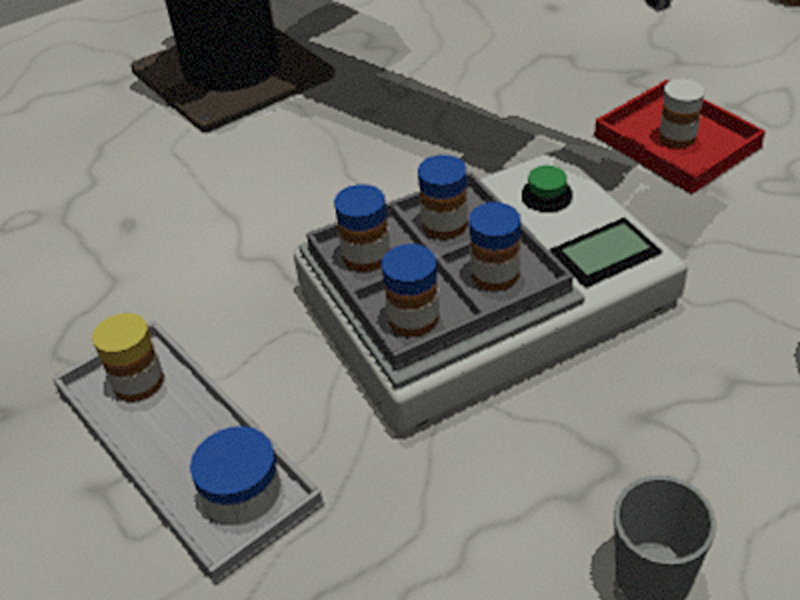

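View pics/t2.png

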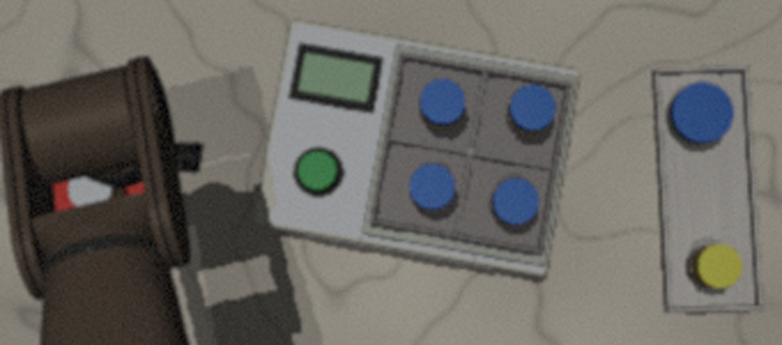

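Both views show four blue caps in the kit, with the stock jar at top crop (433,186). The white jar stands in the red tray at scene crop (682,112), the key at (547,180) is up, and the yellow jar and pot are in place. I'll hand in.

```bash
python3 -c "
from plant import *
print(sign_off())"
```

```text
the job is handed in; nothing more can be done
None
```

The swap and the key recording are done, and I handed the job in at about 22 s of the 64 s allowed. The sign-off gives no verdict.

- **White-capped jar:** it was in the kit tray's front +y compartment. I set it down near the centre of the red tray with about 5 N. The last picture shows it standing upright there.
- **Blue stock jar:** I set it down in the freed compartment with about 10 N. It stands about 8 mm from my estimate of the compartment centre, deliberately offset away from the key (limit 32 mm).
- **Key:** I held it at the half-press for about 1.8 s, at about 7.5 mm and 3 N. I then pressed it to about 14 mm and 18 N and released it. It looks fully up in the last pictures.
- **Other items:** the three kit jars and the pot measured within 1 mm of their starting positions. I checked the yellow-capped jar only by eye; it looks upright and in place. The gripper was well clear of everything.

None of the checks failed or disagreed. Key travel is inferred from the tool's height and force, because the joint itself can't be read.

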